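Unlock the board test fixture and hold its cover open

ROBOT

A 6-joint arm with a two-finger parallel gripper is mounted at the origin on the work surface. World frame = base frame: x ahead of the robot, y to its left, z up, the work surface at z = 0. Lengths are in m, angles in degrees, forces in N, time in s.
With the tool pointing down it reaches from about 0.3 to 0.75 m from the base axis. Payload 8.5 kg.
Tool frame: the origin (TCP) lies on the centre line of the jaws, within the pads' length; the fingertips stand 14 mm ahead of it and the grasp point (between the pads) lies 5 mm behind it; z points along the fingers, y is the direction in which the jaws open and shut (so a half turn about z gives the same grasp; the last joint's range is limited). The gripper opens to 85 mm and grips with 20 to 120 N. Pads are 22 mm wide; open, the fingers measure 114 mm over their backs; the gripper's body (76 mm by 85 mm) begins 54 mm behind the grasp point. The pads swing forward as they close: fully open they stand 13 mm farther back than shut.
Start: joints at [-88.195, 21.807, 74.336, -0, 83.858, -12.336], TCP at [0.134, -0.533, 0.245] pointing down, gripper open.
Joint ranges: [-178.18, 178.18], [-50.72, 133.34], [12.68, 142.11], [-81.47, 261.47], [9.98, 163.14], [-165.26, 165.26]. Speed limits (degrees/s): [136.94, 136.94, 180, 180, 180, 180].

INTERFACE

Orientations are given as a 3x3 rotation matrix whose columns are the frame's x, y, z axes.
In Python, from rig import env, optics, order, finder gives the robot as it stands.
- The arm moves only by the tool play_rows, never from a script. Its argument "commands" is a list of rows, each an object of numbers: "grip": the closure, from -1 (fully open) to 1 (shut); "x", "y", "z": the shift along the tool's x, y, z in m; "rx", "ry", "rz": the turn, a rotation vector about the tool's x, y, z in rad. A call has 1 to 12 rows; each row shifts and turns the commanded pose from where the row before left it, along the tool's axes as they then stand; what a row does not reach is not made up. A row lasts 1/8 s, in which the tool goes at most 62.5 mm and 10.7 degrees, less where a joint would pass 70% of its speed; a pose out of reach is approached as far as the arm can. A call is refused whole if a number of a shift passes 0.0625 or a number of a turn 0.188, either way. A call with a gripper value outside its range is refused whole. The fingers move at their own pace and stop on an object; "squeeze" is the grip in N (left out, the last holds). Time passes only in rows, so rows that do not move let the fingers close. It gives the time, the measured TCP pose, the force and the opening at its end, in the units of the state.
- env.observe(): the state, without advancing time (a new reading comes with each control period).
- optics.get_image(name): name is "scene" or "top" or "wrist"; returns a dict with "color" (400x640x3 uint8, blue, green, red), "range_z" (400x640 float32, m along the optical axis (not along the pixel's ray), 0 where there is no reading), "fov_y" (degrees; the focal length in pixels is half the picture's height over the tangent of half this angle, whatever the lens; pixels are square), "cx", "cy" (the principal point, pixels), "cam_to_world" (4x4, takes a point from camera to world coordinates). Camera axes: x right, y down, z forward; pixel columns grow to the right and rows downward; lengths in m; the calibration is good to about 2 mm. A picture is of the moment at which its call begins.
- order.close_job(): hands the job in, once; it reports no verdict.
Trained networks look in the newest picture that a camera, given by its name, has taken for a name from the list of things; names that differ only in an ending like _2 or _b are one class to them, and where a whole thing is asked for, a point or a joint stands for the part that bears it (a point fixed in the world has none). Each returns a list of dicts, best first, with "conf" (0 to 1); they miss things now and then, are a little off and sometimes report something else, mostly with a low value. They report only what shows in the picture. A call takes as long as a camera call. They do not tell look-alikes from the thing itself.
- finder.boxes_of(camera, thing): "point" ([x, y, z] in m, in world coordinates, good to about 4 mm: the middle of the surface that is visible of it).
The state is a dict: "time_s": time; "q": joint angles; "qvel": joint speeds; "joint_efforts": joint torques, N m; "position": TCP position; "tool_rot": TCP orientation; "ft_force": force on the tool from outside, world axes, zero at the start; "wrist_torque": the same for the moment, N m; "grip_width": finger opening in m.
Only numpy, scipy, OpenCV 4.12 (cv2) and the standard library are available. Lean on these libraries where they do the work, as an engineer would, in place of code of your own. Each camera call takes 0.05 s, during which the arm holds its last target.

TASK

Draw the locking bar out endwise from under the two keepers of the test fixture and lay it (do not drop it) inside the empty tray. Then raise the fixture's cover by its handle to 40 degrees from shut and keep holding it there, still, so that a technician can reach the board: the cover falls shut by itself, so finish while the robot is still holding it, with nothing else propping it. Leave the meter, the screwdriver and the loose plug alone.

Things in the scene. Friction and masses are not known exactly. Their poses are not given: they have to be found in the camera images.
- fixture: Fixed grey test fixture, an open case 240 (x) x 260 (y) x 70 mm high with a green circuit board inside, under a hinged cover. Origin: centre of its underside, on the table. Its x axis points from its front (the robot's side) to the hinge, y to its left, z up. The cover's hinge line runs parallel to its y at x = +120 mm, 70.5 mm above the table.
- cover (a joint): Angle of the fixture's cover in rad: 0 shut (level), growing as its front edge rises, 40 degrees = 0.698, stop at 1.3. Dark steel frame with a clear window, 240 x 260 x 8 mm, 0.35 to 0.7 kg, hinged along its far edge, parallel to the fixture's y. It falls shut freely when let go. A 24 mm wide tongue on its front edge lies under the locking bar.
- cover_handle (a point): Middle of the cover's handle: a level round steel rod, 10 mm thick, 110 mm long along the fixture's y, 35 mm above the cover's upper face (113.5 mm above the table when shut), at fixture x = -75, y = 0 mm. That is 195 mm nearer the front and 43 mm higher than the hinge line. Fingers fit on both sides and under it; it can turn between them. Axes as the fixture's when shut; they tip with the cover.
- lock_bar: Loose steel bar, 0.12 kg: flat strip 16 (x) x 156 (y) x 6 mm with an upright grip block on its right (-y) end. Origin: centre of its underside. At the start it lies along the fixture's y on the ledge, over the tongue, through both keepers. It comes out only endwise, to the fixture's right (-y), after about 75 mm. It balances 30 mm from the grip block's middle.
- keeper (a point): Middle of the opening of the right-hand keeper, an aluminium tunnel 20 mm wide (x), 10 mm high, 16 mm long (y) on the ledge at the fixture's front; roof top 95 mm above the table. Fixture x = -137, y = -23 mm; its twin is at y = +23. The ledge, 32 mm deep, top 80 mm above the table, runs on from here to y = -120 mm. The bar has 2 mm play each side and 4 mm above. Axes as the fixture's.
- bar_grip (a point): Middle of the bar's upright grip block: 10 (x) x 30 (y) x 40 mm high, standing on the strip. 63 mm to the -y side of the bar's origin and 26 mm above the bar's underside. Axes as the bar's.
- bar_end (a point): Left end of the bar (+y end, away from the grip block), half-way up the 6 mm strip: 78 mm from the bar's origin.
- tray: Fixed empty square black tray, 210 x 210 mm outside, walls 4 mm thick and 25 mm high, floor 4 mm thick. Origin: centre of its underside, on the table. It stands to the right or to the left of the fixture.
- meter: Bystander: grey multimeter lying on its back, 190 x 90 x 40 mm with a black dial, on the side of the fixture away from the tray. Origin: centre of its underside.
- screwdriver: Bystander: orange-handled screwdriver about 200 mm long, lying on the bench in front of the fixture.
- plug: Bystander: loose black plug housing, 60 x 30 x 22 mm. Origin: centre of its underside.
Mind the look-alikes: they are no part of the job. There is more than one size of the lock_bar; the job needs the smallest.

How it is judged (in metres and radians):
On the way, in this order (a step that is already met when the one before it is completed fails the run):
1. the locking bar lies released inside the tray (x of bar_grip in the frame of tray between -0.102 and 0.102 m and y of bar_grip in the frame of tray between -0.102 and 0.102 m and z of each of bar_grip, bar_end in the frame of tray below 0.04 m and x of bar_end in the frame of tray between -0.102 and 0.102 m and y of bar_end in the frame of tray between -0.102 and 0.102 m and contact force between lock_bar and tray above 0.3 N and contact force between lock_bar and the fingers below 0.1 N and linear speed of lock_bar below 0.03 m/s), for 0.2 s.
2. then the cover is raised past 20 degrees (value of joint cover above 0.35 rad), for 0.1 s.
At the end, for the whole second after the job is handed in: The locking bar lies at rest inside the tray, not touched by the fingers. The cover stands still at 40 degrees, give or take 4, carried by the robot (contact force over 0.8 N) and by nothing else; the robot is still holding it (all of step 1 and value of joint cover between 0.628 and 0.768 rad and velocity of joint cover between -0.05 and 0.05 rad/s and contact force between any of the fingers, the arm and cover above 0.8 N and contact force between cover and meter below 0.1 N and contact force between cover and screwdriver below 0.1 N and contact force between cover and plug below 0.1 N and contact force between cover and lock_bar below 0.1 N); the arm keeps its last pose, push and grip.
It fails at once if the meter is moved by more than 20 mm (distance of meter from where it was at the start of the episode above 0.02 m).
It fails at once if the screwdriver is moved by more than 20 mm (distance of screwdriver from where it was at the start of the episode above 0.02 m).
It fails at once if the plug is moved by more than 20 mm (distance of plug from where it was at the start of the episode above 0.02 m).
It fails at once if the locking bar is dropped (faster than 1 m/s while not held, a fall of about 5 cm) (linear speed of lock_bar above 1 m/s and contact force between lock_bar and the fingers below 0.1 N).
It also fails if it takes over 62 s, if anything falls off the work surface, if the arm or the gripper's body presses on something with over 40 N, if the wrist force passes 120 N, or if a joint passes its speed limit or range.

## Working session

There is one attempt and no reset: what is moved stays moved. The work goes in short steps, Python scripts to look and compute and a tool call to move; the robot and the scene stay as the last step left them, time stands still between calls to the robot, and variables do not carry over. Pictures are saved under pics/ and viewed, and the job is handed in when it is done.

Besides the shell and the picture viewer there is one more tool, called after "Call:" by a JSON object that holds its "api" and its "payload". play_rows: Moves the arm, as the interface text tells. Its arguments: {"type":"object","properties":{"commands":{"type":"array"},"squeeze":{"type":"number"}},"required":["commands"]}

```bash
mkdir -p pics; ls; cat > h.py <<'E'
import numpy as np, cv2
from rig import env, optics, order, finder
def img(n): return optics.get_image(n)
def K(d):
    f=d["color"].shape[0]/2/np.tan(np.radians(d["fov_y"])/2); return f,d["cx"],d["cy"]
def px2w(d,u,v,z=None):
    f,cx,cy=K(d); z=d["range_z"][int(v),int(u)] if z is None else z
    return (d["cam_to_world"]@np.array([(u-cx)/f*z,(v-cy)/f*z,z,1]))[:3]
def cloud(d):
    f,cx,cy=K(d); z=d["range_z"]; v,u=np.indices(z.shape)
    p=np.stack([(u-cx)/f*z,(v-cy)/f*z,z,np.ones_like(z)],-1)@d["cam_to_world"].T
    return p[...,:3]
def w2px(d,p):
    f,cx,cy=K(d); c=np.linalg.inv(d["cam_to_world"])@np.append(p,1); return c[0]/c[2]*f+cx,c[1]/c[2]*f+cy
E
python3 - <<'E'
from h import *
np.set_printoptions(precision=4,suppress=True)
for n in ["scene","top"]:
    d=img(n); cv2.imwrite(f"pics/{n}0.png",d["color"]); print(n,d["fov_y"],d["cx"],d["cy"]);print(d["cam_to_world"])
    for t in ["fixture","cover_handle","lock_bar","bar_grip","bar_end","keeper","tray","meter","screwdriver","plug"]:
        for r in finder.boxes_of(n,t)[:4]:
            p=r["point"];print(t,np.array(p),round(r["conf"],2),np.round(w2px(d,p)))
s=env.observe();print(s)
E
```

```text
pics
scene 43.60989079878834 313.4663825015159 196.77082286010028
[[ 0.3017  0.7496 -0.5891  1.2179]
 [ 0.9534 -0.2424  0.1798 -0.2174]
 [-0.008  -0.6159 -0.7878  1.0427]
 [ 0.      0.      0.      1.    ]]
fixture [ 0.6816 -0.0519  0.0783] 0.96 [315. 265.]
lock_bar [ 0.2607 -0.2182  0.0062] 0.92 [212. 168.]
lock_bar [0.7258 0.2458 0.0114] 0.82 [441. 262.]
lock_bar [ 0.5115 -0.1112  0.0849] 0.64 [270. 211.]
bar_grip [0.7258 0.245  0.0086] 0.87 [440. 262.]
bar_grip [ 0.5122 -0.1117  0.0841] 0.67 [270. 212.]
bar_end [0.7306 0.245  0.0096] 0.87 [441. 264.]
bar_end [ 0.516  -0.1139  0.0924] 0.68 [269. 211.]
bar_end [ 0.2587 -0.2199  0.0098] 0.67 [211. 167.]
bar_end [ 0.419  -0.0516  0.0217] 0.23 [285. 193.]
keeper [ 0.6794 -0.0459  0.0751] 0.83 [317. 265.]
tray [ 0.538  -0.383   0.0071] 0.58 [164. 268.]
meter [0.5173 0.378  0.0387] 0.7 [452. 177.]
screwdriver [0.518  0.3758 0.0424] 0.63 [452. 177.]
screwdriver [ 0.42   -0.0494  0.0176] 0.59 [286. 194.]
screwdriver [ 0.6641 -0.0504  0.0784] 0.49 [313. 259.]
plug [0.4132 0.1717 0.019 ] 0.76 [364. 172.]
top 45.47346474599384 322.51972872120
[... 773 characters left out ...]
.]
meter [0.502  0.3811 0.0403] 0.97 [176. 214.]
screwdriver [ 0.4449 -0.0475  0.0232] 0.73 [344. 243.]
plug [0.4054 0.1762 0.0236] 0.86 [255. 256.]
{'time_s': 1.1, 'q': array([-88.1933,  21.8073,  74.3367,   0.0016,  83.8585, -12.3368]), 'qvel': array([-0.0065, -0.0809, -0.0083, -0.0319,  0.0418, -0.0706]), 'joint_efforts': array([  0.0018, -44.8329, -23.146 ,  -0.    ,   0.0006,   0.    ]), 'position': array([ 0.1344, -0.5333,  0.2453]), 'tool_rot': array([[ 0.9697,  0.2443,  0.    ],
       [ 0.2443, -0.9697,  0.    ],
       [ 0.    , -0.    , -1.    ]]), 'ft_force': array([ 0.549 , -0.604 , -0.5713]), 'wrist_torque': array([-0.033 ,  0.013 , -0.0086]), 'grip_width': 0.08528925999695522}
```

View pics/scene0.png

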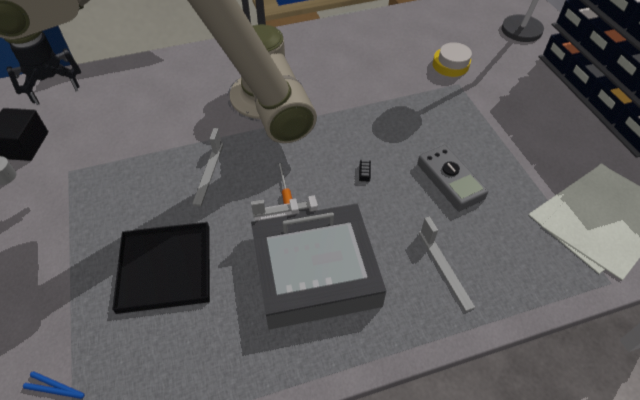

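View pics/top0.png

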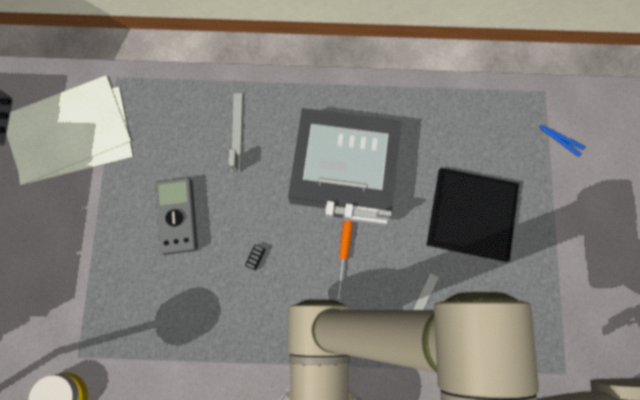

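```bash
python3 - <<'E'
from h import *
np.set_printoptions(precision=4,suppress=True)
t=img("top"); s=img("scene")
c1=cv2.resize(t["color"][185:235,300:410],None,fx=7,fy=7,interpolation=cv2.INTER_CUBIC)
c2=cv2.resize(s["color"][180:250,230:350],None,fx=6,fy=6,interpolation=cv2.INTER_CUBIC)
cv2.imwrite("pics/c1.png",c1);cv2.imwrite("pics/c2.png",c2)
for n,d in (("top",t),("scene",s)):
    P=cloud(d); 
    m=(P[...,2]>0.068)&(P[...,2]<0.088)&(P[...,0]>.45)&(P[...,0]<.85)&(abs(P[...,1]+.05)<.2)
    q=P[m]; r=cv2.minAreaRect((q[:,:2]*1000).astype(np.float32)); print(n,m.sum(),r,np.median(q[:,2]))
    m=(P[...,2]>0.09)&(P[...,2]<0.16)&(P[...,0]>.45)&(P[...,0]<.85)&(abs(P[...,1]+.05)<.2)
    q=P[m]
    from scipy.cluster.hierarchy import fcluster,linkage
    l=fcluster(linkage(q),0.012,'distance')
    for k in set(l):
        w=q[l==k]; 
        if len(w)>4: print(len(w),w.mean(0),w.min(0),w.max(0),cv2.minAreaRect((w[:,:2]*1000).astype(np.float32)))
    m=(P[...,2]>0.012)&(P[...,2]<0.06)&(P[...,0]>.40)&(P[...,0]<.7)&(P[...,1]<-.22)&(P[...,1]>-.6)
    q=P[m];print("tray",m.sum(),cv2.minAreaRect((q[:,:2]*1000).astype(np.float32)))
    # tray dark pixels
    D=(d["color"].max(2)<45)&(P[...,0]>.38)&(P[...,0]<.7)&(P[...,1]<-.22)&(P[...,1]>-.55)&(P[...,2]>-0.01)&(P[...,2]<.04)
    q=P[D];print("tray dark",D.sum(),cv2.minAreaRect((q[:,:2]*1000).astype(np.float32)),q.min(0),q.max(0))
    # other bars: extents
    for nm,(x,y) in dict(b2=(.735,.248),b3=(.28,-.225)).items():
        m=(P[...,2]>0.004)&(P[...,2]<0.08)&(np.hypot(P[...,0]-x,P[...,1]-y)<.16)&(d["color"].min(2)>95)
        q=P[m]; 
        if len(q)>10: print(nm,len(q),cv2.minAreaRect((q[:,:2]*1000).astype(np.float32)),q[:,2].max())
E
```

```text
top 9659 ((639.870361328125, -41.377899169921875), (260.6598815917969, 275.3746643066406), 84.14647674560547) 0.07791629670832911
218 [ 0.5803 -0.0358  0.1159] [ 0.5704 -0.0936  0.0907] [0.5912 0.0235 0.1241] ((581.2259521484375, -35.075111389160156), (118.2381362915039, 10.748151779174805), 84.37110137939453)
99 [ 0.5065 -0.1343  0.1161] [ 0.5014 -0.1495  0.0901] [ 0.5171 -0.1131  0.132 ] ((508.39044189453125, -130.92169189453125), (37.65224075317383, 12.181971549987793), 81.90582275390625)
93 [ 0.5216 -0.0068  0.0951] [ 0.5054 -0.0203  0.0902] [0.538  0.0017 0.1012] ((521.7807006835938, -9.306385040283203), (32.49555969238281, 21.990276336669922), 0.6515271067619324)
89 [ 0.517  -0.0517  0.0953] [ 0.5016 -0.0614  0.0907] [ 0.534  -0.0326  0.0997] ((517.999755859375, -46.37316131591797), (27.671777725219727, 32.42500305175781), 84.37895965576172)
tray 878 ((536.4952392578125, -380.7209777832031), (212.2869110107422, 211.10748291015625), 80.20214080810547)
tray dark 6413 ((535.7865600585938, -380.2893371582031), (209.91810607910156, 210.2480926513672), 80.26216125488281) [ 0.4156 -0.
[... 1001 characters left out ...]
 0.096 ] [ 0.5019 -0.0255  0.0903] [0.5382 0.0016 0.1015] ((519.0158081054688, -11.836682319641113), (25.408620834350586, 36.59604263305664), 83.72199249267578)
tray 1311 ((535.2020263671875, -382.26763916015625), (211.9840850830078, 215.98526000976562), 80.07637786865234)
tray dark 7419 ((535.7503662109375, -381.5807189941406), (211.791015625, 213.60760498046875), 79.58065032958984) [ 0.4152 -0.5033 -0.0029] [ 0.6569 -0.2616  0.0321]
b2 2556 ((736.2969970703125, 252.71600341796875), (307.0800476074219, 317.21600341796875), 87.28492736816406) 0.07318826686069257
b3 1043 ((293.66278076171875, -263.0919189453125), (315.55755615234375, 236.2911834716797), 17.875303268432617) 0.07357561484936148
```

```bash
python3 -c "
import cv2,numpy as np
a=cv2.imread('pics/c1.png');b=cv2.imread('pics/c2.png')
w=max(a.shape[1],b.shape[1]);pad=lambda i:cv2.copyMakeBorder(i,0,0,0,w-i.shape[1],0)
o=np.vstack([pad(a),pad(b)]);o=cv2.resize(o,None,fx=.75,fy=.75);print(o.shape);cv2.imwrite('pics/c12.png',o)"
```

```text
(578, 578, 3)
```

View pics/c12.png

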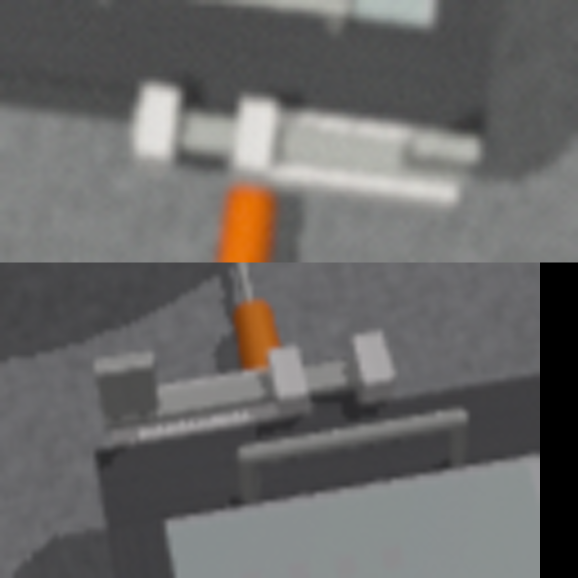

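Call:
{"api": "play_rows", "payload": {"commands": [{"grip": -1,"rz": -0.1748},{"grip": -1,"rz": -0.1748},{"grip": -1,"rz": -0.1748},{"grip": -1,"rz": -0.1748},{"grip": -1,"rz": -0.1748},{"grip": -1,"rz": -0.1748},{"grip": -1,"rz": -0.1748},{"grip": -1}], "squeeze": 70}}

```text
invalid input at $.commands[0]: expected keys grip, x, y, z, rx, ry, rz
```

Call:
{"api": "play_rows", "payload": {"commands": [{"grip": -1,"x": 0.0439,"y": 0.0332},{"grip": -1,"x": 0.0439,"y": 0.0332},{"grip": -1,"x": 0.0439,"y": 0.0332},{"grip": -1,"x": 0.0439,"y": 0.0332},{"grip": -1,"x": 0.0439,"y": 0.0332},{"grip": -1,"x": 0.0439,"y": 0.0332},{"grip": -1,"x": 0.0439,"y": 0.0332},{"grip": -1,"x": 0.0439,"y": 0.0332},{"grip": -1,"x": 0.0439,"y": 0.0332},{"grip": -1,"x": 0.0439,"y": 0.0332},{"grip": -1},{"grip": -1}]}}

```text
invalid input at $.commands[0]: expected keys grip, x, y, z, rx, ry, rz
```

```bash
python3 - <<'E'
from h import *
np.set_printoptions(precision=4,suppress=True)
s=env.observe();print(s['position'],s['tool_rot'],s['q'],s['ft_force'])
d=img("wrist");cv2.imwrite("pics/w1.png",d["color"])
for t in ["bar_grip","lock_bar","keeper"]:
  for r in finder.boxes_of("wrist",t)[:3]: print(t,np.array(r["point"]),r["conf"],w2px(d,r["point"]))
P=cloud(d)
m=(P[...,2]>0.115)&(P[...,2]<0.135)&(np.hypot(P[...,0]-.508,P[...,1]+.133)<.05)
q=P[m];print(len(q));
if len(q): print(q.mean(0),cv2.minAreaRect((q[:,:2]*1000).astype(np.float32)),np.percentile(q[:,2],[5,50,95]))
E
```

```text
[ 0.1343 -0.5333  0.2453] [[ 0.9697  0.2443 -0.    ]
 [ 0.2443 -0.9697 -0.    ]
 [-0.     -0.     -1.    ]] [-88.1971  21.8069  74.3338  -0.0021  83.859  -12.337 ] [ 0.5762  0.5656 -0.505 ]
bar_grip [ 0.2083 -0.2045  0.0071] 0.82 (np.float64(11.858535891408224), np.float64(15.439621740885315))
lock_bar [ 0.2087 -0.2038  0.0036] 0.94 (np.float64(14.199704023505205), np.float64(15.741141499598626))
0
```

View pics/w1.png

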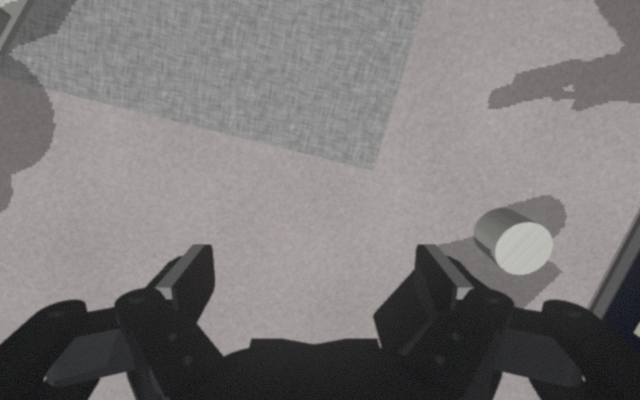

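The moves were refused because each row needs all seven keys, so nothing moved. The wrist view shows only bare bench. I'll resend the moves with full rows.

Call:
{"api": "play_rows", "payload": {"commands": [{"grip": -1,"x": 0,"y": 0,"z": 0,"rx": 0,"ry": 0,"rz": -0.1748},{"grip": -1,"x": 0,"y": 0,"z": 0,"rx": 0,"ry": 0,"rz": -0.1748},{"grip": -1,"x": 0,"y": 0,"z": 0,"rx": 0,"ry": 0,"rz": -0.1748},{"grip": -1,"x": 0,"y": 0,"z": 0,"rx": 0,"ry": 0,"rz": -0.1748},{"grip": -1,"x": 0,"y": 0,"z": 0,"rx": 0,"ry": 0,"rz": -0.1748},{"grip": -1,"x": 0,"y": 0,"z": 0,"rx": 0,"ry": 0,"rz": -0.1748},{"grip": -1,"x": 0,"y": 0,"z": 0,"rx": 0,"ry": 0,"rz": -0.1748},{"grip": -1,"x": 0,"y": 0,"z": 0,"rx": 0,"ry": 0,"rz": 0}], "squeeze": 70}}

```text
time_s: 2.4
position: [0.1344, -0.5333, 0.2453]
tool_rot: [[0.102, 0.995, -0.0], [0.995, -0.102, -0.0], [-0.0, -0.0, -1.0]]
ft_force: [-0.3, 0.2, 1.0]
grip_width: 0.0854
```

Call:
{"api": "play_rows", "payload": {"commands": [{"grip": -1,"x": 0.0439,"y": 0.0332,"z": 0,"rx": 0,"ry": 0,"rz": 0},{"grip": -1,"x": 0.0439,"y": 0.0332,"z": 0,"rx": 0,"ry": 0,"rz": 0},{"grip": -1,"x": 0.0439,"y": 0.0332,"z": 0,"rx": 0,"ry": 0,"rz": 0},{"grip": -1,"x": 0.0439,"y": 0.0332,"z": 0,"rx": 0,"ry": 0,"rz": 0},{"grip": -1,"x": 0.0439,"y": 0.0332,"z": 0,"rx": 0,"ry": 0,"rz": 0},{"grip": -1,"x": 0.0439,"y": 0.0332,"z": 0,"rx": 0,"ry": 0,"rz": 0},{"grip": -1,"x": 0.0439,"y": 0.0332,"z": 0,"rx": 0,"ry": 0,"rz": 0},{"grip": -1,"x": 0.0439,"y": 0.0332,"z": 0,"rx": 0,"ry": 0,"rz": 0},{"grip": -1,"x": 0.0439,"y": 0.0332,"z": 0,"rx": 0,"ry": 0,"rz": 0},{"grip": -1,"x": 0.0439,"y": 0.0332,"z": 0,"rx": 0,"ry": 0,"rz": 0},{"grip": -1,"x": 0,"y": 0,"z": 0,"rx": 0,"ry": 0,"rz": 0},{"grip": -1,"x": 0,"y": 0,"z": 0,"rx": 0,"ry": 0,"rz": 0}]}}

```text
time_s: 3.9
position: [0.5085, -0.1299, 0.2452]
tool_rot: [[0.102, 0.995, -0.0], [0.995, -0.102, -0.0], [-0.0, -0.0, -1.0]]
ft_force: [-1.2, -0.4, 0.2]
grip_width: 0.0851
```

```bash
python3 - <<'E'
from h import *
np.set_printoptions(precision=4,suppress=True)
s=env.observe();print(s['position'],s['tool_rot'],s['q'],s['ft_force'])
d=img("wrist");cv2.imwrite("pics/w2.png",d["color"])
for t in ["bar_grip","lock_bar","keeper"]:
  for r in finder.boxes_of("wrist",t)[:3]: print(t,np.array(r["point"]),r["conf"],w2px(d,r["point"]))
P=cloud(d)
m=(P[...,2]>0.115)&(P[...,2]<0.135)&(np.hypot(P[...,0]-.508,P[...,1]+.133)<.05)
q=P[m];print(len(q));
if len(q): print(q.mean(0),cv2.minAreaRect((q[:,:2]*1000).astype(np.float32)),np.percentile(q[:,2],[5,50,95]))
E
```

```text
[ 0.5085 -0.1299  0.2452] [[ 0.1022  0.9948 -0.0004]
 [ 0.9948 -0.1022 -0.0001]
 [-0.0001 -0.0004 -1.    ]] [-27.2654  19.2877  78.2868  -0.0154  82.4453 -21.3963] [-1.1672 -0.3797  0.2005]
bar_grip [ 0.5127 -0.0877  0.0878] 0.89 (np.float64(314.1647611596931), np.float64(133.26581359727422))
bar_grip [ 0.2127 -0.1974  0.0096] 0.57 (np.float64(71.10627182977146), np.float64(248.03672900812657))
lock_bar [ 0.2125 -0.1991  0.0074] 0.94 (np.float64(72.65896780328669), np.float64(248.60389181624603))
lock_bar [ 0.5113 -0.0871  0.0906] 0.67 (np.float64(312.43372404352374), np.float64(132.98446026422678))
keeper [ 0.645  -0.0725  0.0801] 0.57 (np.float64(467.7084516915989), np.float64(98.16490347402419))
483
[ 0.5071 -0.135   0.1252] ((506.7824401855469, -136.29196166992188), (29.79681396484375, 9.356133460998535), 84.14036560058594) [0.1224 0.1256 0.1268]
```

View pics/w2.png

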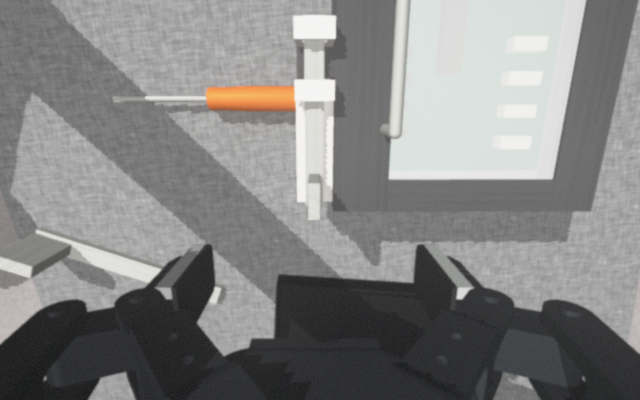

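Wrist view: the bar runs through the keepers at (314,30)–(314,215), with its grip block top at (314,200). That top measures 30 x 9.4 mm, which fits the described part.

Bar candidates:
- **Bar in the keepers:** (314,130). This is the one to take, because it is on the ledge, through both keepers, and the smallest.
- **Loose bar near the robot:** (72,248) in this view, larger.
- **Bar left of the fixture:** (237,133) in the top view, larger.

I'll descend onto the grip block now.

Call:
{"api": "play_rows", "payload": {"commands": [{"grip": -1,"x": -0.0035,"y": -0.0012,"z": 0.04,"rx": 0,"ry": 0,"rz": 0},{"grip": -1,"x": 0,"y": 0,"z": 0.04,"rx": 0,"ry": 0,"rz": 0},{"grip": -1,"x": 0,"y": 0,"z": 0.03,"rx": 0,"ry": 0,"rz": 0},{"grip": -1,"x": 0,"y": 0,"z": 0.02,"rx": 0,"ry": 0,"rz": 0},{"grip": -1,"x": 0,"y": 0,"z": 0.009,"rx": 0,"ry": 0,"rz": 0},{"grip": -1,"x": 0,"y": 0,"z": 0,"rx": 0,"ry": 0,"rz": 0},{"grip": -1,"x": 0,"y": 0,"z": 0,"rx": 0,"ry": 0,"rz": 0}]}}

```text
time_s: 4.97
position: [0.5075, -0.1335, 0.1072]
tool_rot: [[0.101, 0.995, 0.001], [0.995, -0.101, -0.001], [-0.001, 0.001, -1.0]]
ft_force: [-0.2, -0.4, -0.6]
grip_width: 0.0855
```

```bash
python3 - <<'E'
from h import *
d=img("wrist");cv2.imwrite("pics/w3.png",d["color"])
E
```

```text
(no output)
```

View pics/w3.png

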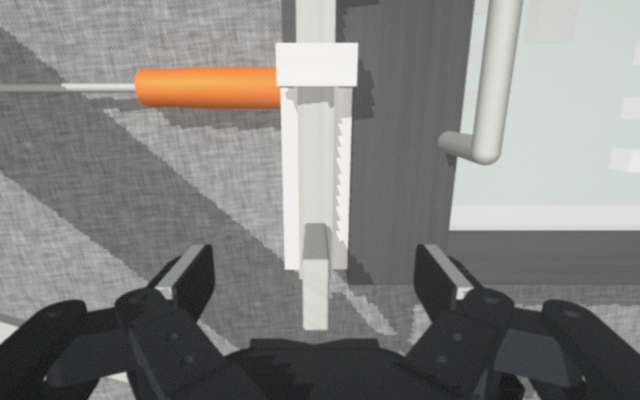

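The block (column 314) sits midway between the pads (214 and 415). Closing.

Call:
{"api": "play_rows", "payload": {"commands": [{"grip": 1,"x": 0,"y": 0,"z": 0,"rx": 0,"ry": 0,"rz": 0},{"grip": 1,"x": 0,"y": 0,"z": 0,"rx": 0,"ry": 0,"rz": 0},{"grip": 1,"x": 0,"y": 0,"z": 0,"rx": 0,"ry": 0,"rz": 0},{"grip": 1,"x": 0,"y": 0,"z": 0,"rx": 0,"ry": 0,"rz": 0},{"grip": 1,"x": 0,"y": 0,"z": 0,"rx": 0,"ry": 0,"rz": 0},{"grip": 1,"x": 0,"y": 0,"z": 0,"rx": 0,"ry": 0,"rz": 0},{"grip": 1,"x": 0,"y": 0,"z": 0,"rx": 0,"ry": 0,"rz": 0}]}}

```text
time_s: 5.9
position: [0.5073, -0.1332, 0.1064]
tool_rot: [[0.1, 0.995, 0.0], [0.995, -0.1, -0.0], [-0.0, 0.0, -1.0]]
ft_force: [1.0, -0.0, 2.0]
grip_width: 0.0091
```

Call:
{"api": "play_rows", "payload": {"commands": [{"grip": 1,"x": -0.006,"y": 0,"z": 0,"rx": 0,"ry": 0,"rz": 0},{"grip": 1,"x": -0.01,"y": 0,"z": 0,"rx": 0,"ry": 0,"rz": 0},{"grip": 1,"x": -0.01,"y": 0,"z": 0,"rx": 0,"ry": 0,"rz": 0},{"grip": 1,"x": 0,"y": 0,"z": 0,"rx": 0,"ry": 0,"rz": 0}]}}

```text
time_s: 6.4
position: [0.5045, -0.1606, 0.1064]
tool_rot: [[0.101, 0.995, 0.0], [0.995, -0.101, -0.002], [-0.002, 0.0, -1.0]]
ft_force: [-1.0, -2.9, 3.2]
grip_width: 0.0092
```

```bash
python3 - <<'E'
from h import *
s=env.observe();print(s['position'],s['ft_force'],s['grip_width'],s['wrist_torque'])
d=img("wrist");cv2.imwrite("pics/w4.png",d["color"])
E
```

```text
[ 0.50446852 -0.1606435   0.10644697] [-1.04946418 -2.87475982  3.19096051] 0.009191255076474442 [-0.35051199  0.18738207  0.08599069]
```

View pics/w4.png

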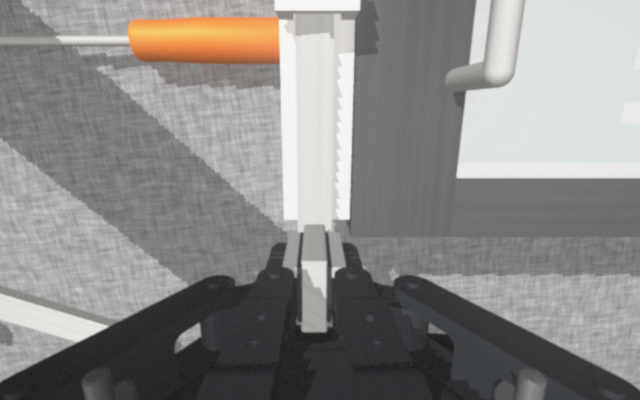

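The block (314,280) is held between the pads and the bar is sliding with low force. Continuing outward.

Call:
{"api": "play_rows", "payload": {"commands": [{"grip": 1,"x": -0.012,"y": 0,"z": 0,"rx": 0,"ry": 0,"rz": 0},{"grip": 1,"x": -0.012,"y": 0,"z": 0,"rx": 0,"ry": 0,"rz": 0},{"grip": 1,"x": -0.012,"y": 0,"z": 0,"rx": 0,"ry": 0,"rz": 0},{"grip": 1,"x": -0.012,"y": 0,"z": 0,"rx": 0,"ry": 0,"rz": 0},{"grip": 1,"x": -0.012,"y": 0,"z": 0,"rx": 0,"ry": 0,"rz": 0},{"grip": 1,"x": -0.012,"y": 0,"z": 0,"rx": 0,"ry": 0,"rz": 0},{"grip": 1,"x": 0,"y": 0,"z": 0,"rx": 0,"ry": 0,"rz": 0}]}}

```text
time_s: 7.32
position: [0.4973, -0.2322, 0.1064]
tool_rot: [[0.101, 0.995, 0.0], [0.995, -0.101, -0.002], [-0.002, 0.0, -1.0]]
ft_force: [0.2, -2.0, 1.9]
grip_width: 0.0094
```

```bash
python3 - <<'E'
from h import *
s=env.observe();print(s['position'],s['ft_force'],s['grip_width'],s['wrist_torque'])
d=img("wrist");cv2.imwrite("pics/w5.png",d["color"])
E
```

```text
[ 0.49726911 -0.23224868  0.10637718] [ 0.21771029 -2.01588364  1.92497148] 0.00941032446083742 [-0.14645808  0.04318606 -0.01968098]
```

View pics/w5.png

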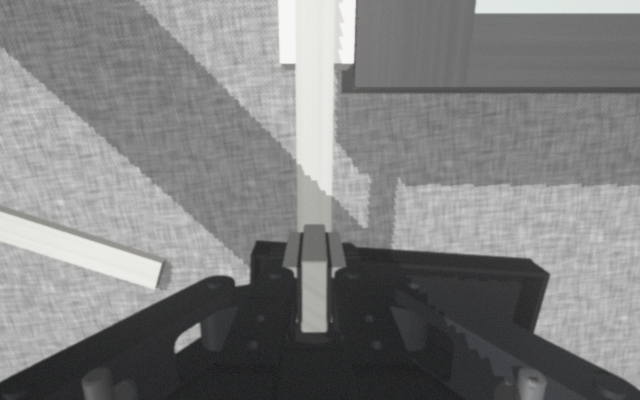

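Call:
{"api": "play_rows", "payload": {"commands": [{"grip": 1,"x": 0,"y": 0,"z": -0.008,"rx": 0,"ry": 0,"rz": 0},{"grip": 1,"x": 0,"y": 0,"z": -0.015,"rx": 0,"ry": 0,"rz": 0},{"grip": 1,"x": 0,"y": 0,"z": -0.015,"rx": 0,"ry": 0,"rz": 0},{"grip": 1,"x": 0,"y": 0,"z": -0.01,"rx": 0,"ry": 0,"rz": 0.073},{"grip": 1,"x": 0,"y": 0,"z": 0,"rx": 0,"ry": 0,"rz": 0}]}}

```text
time_s: 8.0
position: [0.4977, -0.2308, 0.1557]
tool_rot: [[0.172, 0.985, 0.002], [0.985, -0.172, -0.002], [-0.001, 0.002, -1.0]]
ft_force: [-0.1, -0.3, -1.4]
grip_width: 0.0092
```

```bash
python3 - <<'E'
from h import *
s=env.observe();print(s['position'],s['tool_rot'],s['ft_force'],s['grip_width'],s['wrist_torque'])
d=img("wrist");cv2.imwrite("pics/w6.png",np.vstack([d["color"]]))
d=img("scene");cv2.imwrite("pics/s6.png",d["color"])
P=cloud(d)
m=(P[...,2]>0.09)&(P[...,2]<0.20)&(P[...,0]<.56)&(P[...,0]>.45)&(P[...,1]>-.24)&(P[...,1]<-.06)
for y in np.arange(-.24,-.06,.02):
    k=m&(abs(P[...,1]-y)<.01)
    if k.sum(): print(y,k.sum(),P[k].mean(0),P[k][:,2].max())
E
```

```text
[ 0.49771552 -0.23075748  0.15574384] [[ 0.17168693  0.98514953  0.00199971]
 [ 0.98515089 -0.17168409 -0.0015129 ]
 [-0.00114712  0.00222976 -0.99999686]] [-0.14221468 -0.25318764 -1.37098864] 0.009174599626143623 [-0.01678688 -0.00390381  0.0319163 ]
-0.24 36 [ 0.51035648 -0.23463229  0.15445192] 0.19208422550474713
-0.22 98 [ 0.50692685 -0.22067512  0.15558403] 0.19967199658361479
-0.2 65 [ 0.50355958 -0.2000028   0.13527009] 0.14015886614382167
-0.18000000000000002 63 [ 0.50687746 -0.17992785  0.13503337] 0.1397789789118582
-0.16000000000000003 65 [ 0.51045483 -0.15995478  0.13517056] 0.13882951237999186
-0.14000000000000004 64 [ 0.51368639 -0.13974694  0.13493105] 0.13891575900958775
-0.12000000000000005 62 [ 0.51737833 -0.11982483  0.13501806] 0.1395952349223284
-0.10000000000000006 45 [ 0.52008127 -0.10289134  0.13533881] 0.13945210212321035
```

View pics/s6.png

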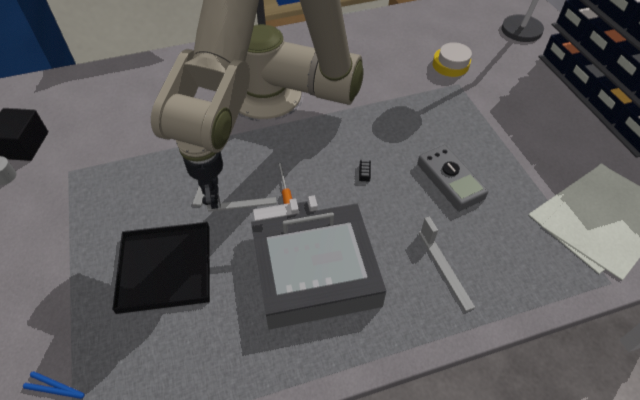

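The bar (215–285, 204) is free, level and held, and the keepers are clear. Carrying it over the tray.

Call:
{"api": "play_rows", "payload": {"commands": [{"grip": 1,"x": -0.014,"y": 0.0044,"z": 0,"rx": 0,"ry": 0,"rz": 0},{"grip": 1,"x": -0.025,"y": 0.0079,"z": 0,"rx": 0,"ry": 0,"rz": 0},{"grip": 1,"x": -0.025,"y": 0.0079,"z": 0,"rx": 0,"ry": 0,"rz": 0},{"grip": 1,"x": -0.025,"y": 0.0079,"z": 0,"rx": 0,"ry": 0,"rz": 0},{"grip": 1,"x": -0.025,"y": 0.0079,"z": 0,"rx": 0,"ry": 0,"rz": 0},{"grip": 1,"x": -0.025,"y": 0.0079,"z": 0,"rx": 0,"ry": 0,"rz": 0},{"grip": 1,"x": -0.025,"y": 0.0079,"z": 0,"rx": 0,"ry": 0,"rz": 0},{"grip": 1,"x": -0.023,"y": 0.0072,"z": 0,"rx": 0,"ry": 0,"rz": 0},{"grip": 1,"x": -0.0144,"y": 0.0043,"z": 0,"rx": 0,"ry": 0,"rz": 0},{"grip": 1,"x": 0,"y": 0,"z": 0.02,"rx": 0,"ry": 0,"rz": 0},{"grip": 1,"x": 0,"y": 0,"z": 0.02,"rx": 0,"ry": 0,"rz": 0},{"grip": 1,"x": 0,"y": 0,"z": 0.02,"rx": 0,"ry": 0,"rz": 0}]}}

```text
time_s: 9.6
position: [0.5245, -0.4409, 0.093]
tool_rot: [[0.172, 0.985, -0.001], [0.985, -0.172, 0.0], [0.0, -0.001, -1.0]]
ft_force: [-0.4, -0.5, -2.0]
grip_width: 0.0089
```

```bash
python3 - <<'E'
from h import *
s=env.observe();print(s['position'],s['ft_force'],s['grip_width'],s['wrist_torque'])
d=img("top");cv2.imwrite("pics/t7.png",cv2.resize(d["color"][130:300,380:580],None,fx=3,fy=3))
d=img("scene");cv2.imwrite("pics/s7.png",cv2.resize(d["color"][180:340,80:280],None,fx=3,fy=3))
E
```

```text
[ 0.52451865 -0.44090828  0.09295486] [-0.36762009 -0.4602295  -1.95348407] 0.008934484568366997 [-0.05214534 -0.01714518  0.02203021]
```

View pics/s7.png

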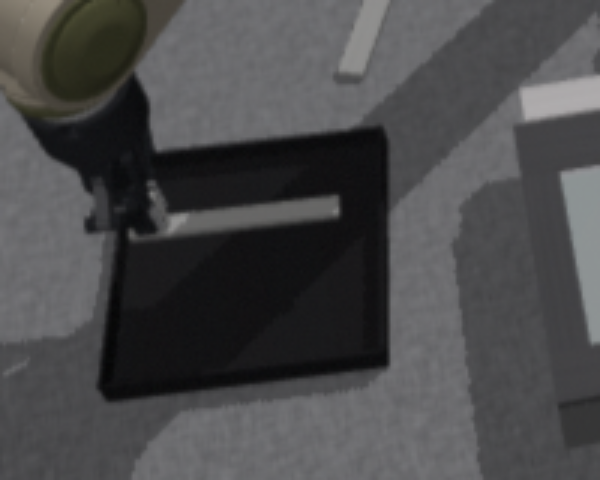

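The bar (130–340, 215) is over the tray and parallel to it. Its apparent offset comes from its height. Lowering.

Call:
{"api": "play_rows", "payload": {"commands": [{"grip": 1,"x": 0,"y": 0,"z": 0.015,"rx": 0,"ry": 0,"rz": 0},{"grip": 1,"x": 0,"y": 0,"z": 0.015,"rx": 0,"ry": 0,"rz": 0},{"grip": 1,"x": 0,"y": 0,"z": 0.015,"rx": 0,"ry": 0,"rz": 0},{"grip": 1,"x": 0,"y": 0,"z": 0.01,"rx": 0,"ry": 0,"rz": 0},{"grip": 1,"x": 0,"y": 0,"z": 0.004,"rx": 0,"ry": 0,"rz": 0},{"grip": 1,"x": 0,"y": 0,"z": 0,"rx": 0,"ry": 0,"rz": 0},{"grip": 1,"x": 0,"y": 0,"z": 0,"rx": 0,"ry": 0,"rz": 0}]}}

```text
time_s: 10.58
position: [0.5251, -0.4402, 0.0359]
tool_rot: [[0.173, 0.985, 0.001], [0.985, -0.173, -0.001], [-0.001, 0.001, -1.0]]
ft_force: [0.1, 0.2, -1.8]
grip_width: 0.0092
```

Call:
{"api": "play_rows", "payload": {"commands": [{"grip": 1,"x": 0,"y": 0,"z": 0.001,"rx": 0,"ry": 0,"rz": 0},{"grip": 1,"x": 0,"y": 0,"z": 0.001,"rx": 0,"ry": 0,"rz": 0},{"grip": 1,"x": 0,"y": 0,"z": 0,"rx": 0,"ry": 0,"rz": 0}]}}

```text
time_s: 10.95
position: [0.5249, -0.4399, 0.0332]
tool_rot: [[0.173, 0.985, -0.0], [0.985, -0.173, 0.0], [0.0, -0.0, -1.0]]
ft_force: [0.2, -0.2, -2.0]
grip_width: 0.0091
```

Call:
{"api": "play_rows", "payload": {"commands": [{"grip": 1,"x": 0,"y": 0,"z": 0.001,"rx": 0,"ry": 0,"rz": 0},{"grip": 1,"x": 0,"y": 0,"z": 0.001,"rx": 0,"ry": 0,"rz": 0},{"grip": 1,"x": 0,"y": 0,"z": 0.001,"rx": 0,"ry": 0,"rz": 0},{"grip": 1,"x": 0,"y": 0,"z": 0,"rx": 0,"ry": 0,"rz": 0}]}}

```text
time_s: 11.45
position: [0.5249, -0.44, 0.0305]
tool_rot: [[0.173, 0.985, 0.0], [0.985, -0.173, -0.0], [-0.0, 0.0, -1.0]]
ft_force: [-0.4, 0.6, 1.6]
grip_width: 0.0088
```

The vertical force has flipped from -2 to +1.6 N, so the bar is on the floor. Releasing.

Call:
{"api": "play_rows", "payload": {"commands": [{"grip": 0.6,"x": 0,"y": 0,"z": 0,"rx": 0,"ry": 0,"rz": 0},{"grip": 0.3,"x": 0,"y": 0,"z": 0,"rx": 0,"ry": 0,"rz": 0},{"grip": 0.2,"x": 0,"y": 0,"z": 0,"rx": 0,"ry": 0,"rz": 0},{"grip": 0.2,"x": 0,"y": 0,"z": 0,"rx": 0,"ry": 0,"rz": 0},{"grip": 0.2,"x": 0,"y": 0,"z": 0,"rx": 0,"ry": 0,"rz": 0}]}}

```text
time_s: 12.08
position: [0.5249, -0.44, 0.0303]
tool_rot: [[0.173, 0.985, 0.0], [0.985, -0.173, -0.0], [0.0, 0.0, -1.0]]
ft_force: [0.3, -0.1, 0.9]
grip_width: 0.0344
```

Call:
{"api": "play_rows", "payload": {"commands": [{"grip": 0.2,"x": 0,"y": 0,"z": -0.02,"rx": 0,"ry": 0,"rz": 0},{"grip": 0.2,"x": 0,"y": 0,"z": -0.03,"rx": 0,"ry": 0,"rz": 0},{"grip": 0.2,"x": 0,"y": 0,"z": -0.05,"rx": 0,"ry": 0,"rz": 0},{"grip": 0.2,"x": 0,"y": 0,"z": -0.06,"rx": 0,"ry": 0,"rz": 0},{"grip": 0.2,"x": 0,"y": 0,"z": -0.06,"rx": 0,"ry": 0,"rz": 0},{"grip": 0.2,"x": 0,"y": 0,"z": 0,"rx": 0,"ry": 0,"rz": 0}]}}

```text
time_s: 12.82
position: [0.5258, -0.4408, 0.2562]
tool_rot: [[0.172, 0.985, 0.007], [0.985, -0.172, -0.008], [-0.007, 0.008, -1.0]]
ft_force: [0.2, 0.5, -0.2]
grip_width: 0.0339
```

```bash
python3 - <<'E'
from h import *
s=env.observe();print(s['position'],s['q'],s['ft_force'],s['grip_width'])
d=img("scene");cv2.imwrite("pics/s8.png",cv2.resize(d["color"][180:340,80:280],None,fx=3,fy=3))
P=cloud(d); m=(d["color"].min(2)>70)&(P[...,0]>.44)&(P[...,0]<.63)&(P[...,1]>-.49)&(P[...,1]<-.27)&(P[...,2]<.08)
q=P[m];print(m.sum(),cv2.minAreaRect((q[:,:2]*1000).astype(np.float32)),np.percentile(q[:,2],[5,50,95]))
E
```

```text
[ 0.52577156 -0.44082882  0.25620029] [-4.98396961e+01  3.57536998e+01  4.83295725e+01  3.36820032e-03
  9.53030622e+01 -3.99119326e+01] [ 0.19354521  0.51421929 -0.24583309] 0.03391390310883228
790 ((535.3663330078125, -380.00384521484375), (219.85964965820312, 189.1781768798828), 89.9962158203125) [-0.00037047  0.0103986   0.04985947]
```

View pics/s8.png

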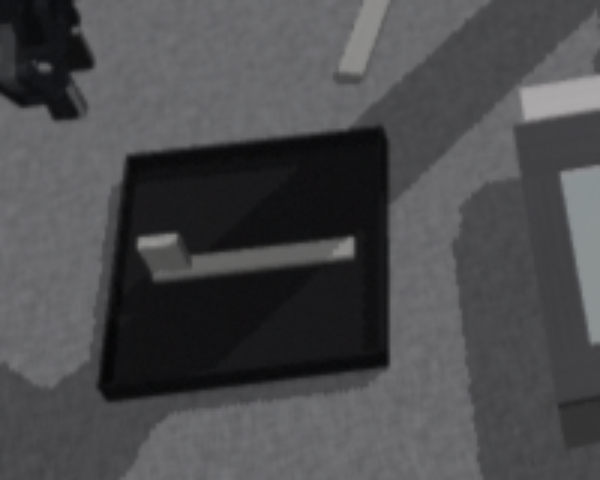

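The bar lies flat and released in the tray, with its block upright at (160,255). Next I move over the handle.

Call:
{"api": "play_rows", "payload": {"commands": [{"grip": 0,"x": 0,"y": 0,"z": 0,"rx": 0,"ry": 0,"rz": -0.073},{"grip": 0,"x": 0.045,"y": 0.0016,"z": 0,"rx": 0,"ry": 0,"rz": 0},{"grip": 0,"x": 0.045,"y": 0.0016,"z": 0,"rx": 0,"ry": 0,"rz": 0},{"grip": 0,"x": 0.045,"y": 0.0016,"z": 0,"rx": 0,"ry": 0,"rz": 0},{"grip": 0,"x": 0.045,"y": 0.0016,"z": 0,"rx": 0,"ry": 0,"rz": 0},{"grip": 0,"x": 0.045,"y": 0.0016,"z": 0,"rx": 0,"ry": 0,"rz": 0},{"grip": 0,"x": 0.045,"y": 0.0016,"z": 0,"rx": 0,"ry": 0,"rz": 0},{"grip": 0,"x": 0.045,"y": 0.0016,"z": 0,"rx": 0,"ry": 0,"rz": 0},{"grip": 0,"x": 0.045,"y": 0.0016,"z": 0,"rx": 0,"ry": 0,"rz": 0},{"grip": 0,"x": 0.045,"y": 0.0016,"z": 0,"rx": 0,"ry": 0,"rz": 0},{"grip": 0,"x": 0,"y": 0,"z": 0,"rx": 0,"ry": 0,"rz": 0},{"grip": 0,"x": 0,"y": 0,"z": 0,"rx": 0,"ry": 0,"rz": 0}]}}

```text
time_s: 14.38
position: [0.5795, -0.0389, 0.2492]
tool_rot: [[0.1, 0.995, -0.002], [0.995, -0.1, 0.0], [0.0, -0.002, -1.0]]
ft_force: [-0.7, -1.4, 0.6]
grip_width: 0.0422
```

```bash
python3 - <<'E'
from h import *
np.set_printoptions(precision=4,suppress=True)
s=env.observe();print(s['position'],s['q'],s['tool_rot'],s['grip_width'])
d=img("wrist");cv2.imwrite("pics/w9.png",d["color"])
P=cloud(d)
m=(P[...,2]>0.105)&(P[...,2]<0.13)&(np.hypot(P[...,0]-.581,P[...,1]+.036)<.09)
q=P[m];print(len(q),q.mean(0),cv2.minAreaRect((q[:,:2]*1000).astype(np.float32)),np.percentile(q[:,2],[5,50,95]))
E
```

```text
[ 0.5795 -0.0389  0.2492] [-15.4992  24.8447  68.7498  -0.0198  86.5211  -9.7448] [[ 0.1002  0.995  -0.002 ]
 [ 0.995  -0.1002  0.0002]
 [ 0.     -0.002  -1.    ]] 0.04223561468164034
1767 [ 0.5803 -0.0322  0.1171] ((580.131103515625, -35.995418548583984), (119.21720123291016, 9.783388137817383), 83.98856353759766) [0.1144 0.1173 0.1188]
```

View pics/w9.png

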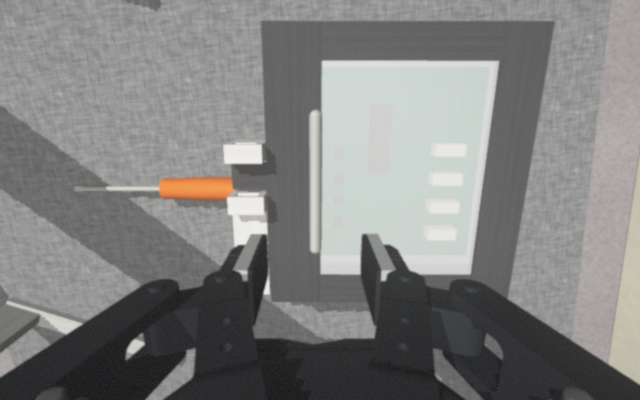

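The rod is at (315,180), centred between the pads, and the keepers are empty. Descending.

Call:
{"api": "play_rows", "payload": {"commands": [{"grip": 0,"x": 0.003,"y": 0.0003,"z": 0.04,"rx": 0,"ry": 0,"rz": 0},{"grip": 0,"x": 0,"y": 0,"z": 0.04,"rx": 0,"ry": 0,"rz": 0},{"grip": 0,"x": 0,"y": 0,"z": 0.03,"rx": 0,"ry": 0,"rz": 0},{"grip": 0,"x": 0,"y": 0,"z": 0.02,"rx": 0,"ry": 0,"rz": 0},{"grip": 0,"x": 0,"y": 0,"z": 0.01,"rx": 0,"ry": 0,"rz": 0},{"grip": 0,"x": 0,"y": 0,"z": 0,"rx": 0,"ry": 0,"rz": 0},{"grip": 0,"x": 0,"y": 0,"z": 0,"rx": 0,"ry": 0,"rz": 0}], "squeeze": 40}}

```text
time_s: 15.3
position: [0.5808, -0.0359, 0.1112]
tool_rot: [[0.101, 0.995, 0.001], [0.995, -0.101, -0.0], [-0.0, 0.002, -1.0]]
ft_force: [0.1, 0.6, -0.0]
grip_width: 0.0429
```

Call:
{"api": "play_rows", "payload": {"commands": [{"grip": 1,"x": 0,"y": 0,"z": 0,"rx": 0,"ry": 0,"rz": 0},{"grip": 1,"x": 0,"y": 0,"z": 0,"rx": 0,"ry": 0,"rz": 0},{"grip": 1,"x": 0,"y": 0,"z": 0,"rx": 0,"ry": 0,"rz": 0},{"grip": 1,"x": 0,"y": 0,"z": 0,"rx": 0,"ry": 0,"rz": 0},{"grip": 1,"x": 0,"y": 0,"z": 0,"rx": 0,"ry": 0,"rz": 0},{"grip": 1,"x": 0,"y": 0,"z": 0,"rx": 0,"ry": 0,"rz": 0}]}}

```text
time_s: 16.05
position: [0.5807, -0.0355, 0.1109]
tool_rot: [[0.1, 0.995, 0.001], [0.995, -0.1, -0.0], [-0.0, 0.001, -1.0]]
ft_force: [-1.4, 1.4, 5.8]
grip_width: 0.0083
```

```bash
python3 - <<'E'
import numpy as np
a0=np.radians(12.43);R=.1997
p=lambda t:np.array([-R*np.cos(a0+t),R*np.sin(a0+t)])
for k in range(0,41,4): 
    if k: print(k,np.round(p(np.radians(k))-p(np.radians(k-4)),4))
E
```

```text
4 [0.0035 0.0135]
8 [0.0044 0.0132]
12 [0.0053 0.0129]
16 [0.0062 0.0125]
20 [0.0071 0.012 ]
24 [0.0079 0.0115]
28 [0.0087 0.0109]
32 [0.0094 0.0103]
36 [0.0101 0.0096]
40 [0.0107 0.0089]
```

Gripped. I'll raise the cover along the arc, starting with the first 8 degrees.

Call:
{"api": "play_rows", "payload": {"commands": [{"grip": 1,"x": 0,"y": 0.0017,"z": -0.0068,"rx": 0,"ry": 0,"rz": 0},{"grip": 1,"x": 0,"y": 0.0018,"z": -0.0067,"rx": 0,"ry": 0,"rz": 0},{"grip": 1,"x": 0,"y": 0.0022,"z": -0.0066,"rx": 0,"ry": 0,"rz": 0},{"grip": 1,"x": 0,"y": 0.0022,"z": -0.0066,"rx": 0,"ry": 0,"rz": 0},{"grip": 1,"x": 0,"y": 0,"z": 0,"rx": 0,"ry": 0,"rz": 0}]}}

```text
time_s: 16.68
position: [0.5882, -0.0363, 0.1374]
tool_rot: [[0.1, 0.995, -0.0], [0.995, -0.1, -0.0], [-0.0, -0.0, -1.0]]
ft_force: [0.9, -1.1, -4.6]
grip_width: 0.0083
```

Call:
{"api": "play_rows", "payload": {"commands": [{"grip": 1,"x": 0,"y": 0.0026,"z": -0.0065,"rx": 0,"ry": 0,"rz": 0},{"grip": 1,"x": 0,"y": 0.0027,"z": -0.0064,"rx": 0,"ry": 0,"rz": 0},{"grip": 1,"x": 0,"y": 0.0031,"z": -0.0063,"rx": 0,"ry": 0,"rz": 0},{"grip": 1,"x": 0,"y": 0.0031,"z": -0.0062,"rx": 0,"ry": 0,"rz": 0},{"grip": 1,"x": 0,"y": 0.0035,"z": -0.006,"rx": 0,"ry": 0,"rz": 0},{"grip": 1,"x": 0,"y": 0.0036,"z": -0.006,"rx": 0,"ry": 0,"rz": 0},{"grip": 1,"x": 0,"y": 0,"z": 0,"rx": 0,"ry": 0,"rz": 0}]}}

```text
time_s: 17.55
position: [0.6064, -0.0381, 0.1754]
tool_rot: [[0.1, 0.995, -0.001], [0.995, -0.1, -0.0], [-0.0, -0.001, -1.0]]
ft_force: [-8.1, -1.0, 0.3]
grip_width: 0.0085
```

```bash
python3 - <<'E'
from h import *
d=img("scene");cv2.imwrite("pics/s10.png",cv2.resize(d["color"][150:350,180:430],None,fx=3,fy=3))
E
```

```text
(no output)
```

View pics/s10.png

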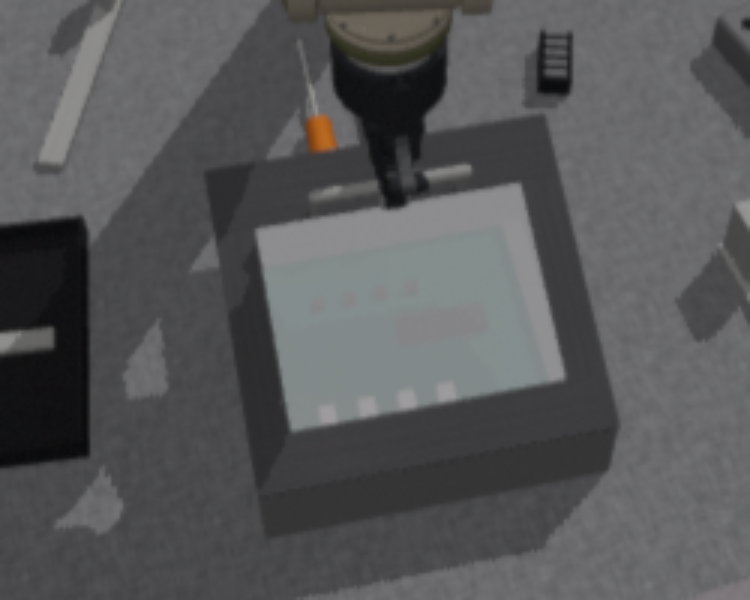

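The cover is rising with its handle at (395,185) held in the fingers, and the wrist force is low (8 N). Carrying on.

Call:
{"api": "play_rows", "payload": {"commands": [{"grip": 1,"x": 0,"y": 0.0039,"z": -0.0058,"rx": 0,"ry": 0,"rz": 0},{"grip": 1,"x": 0,"y": 0.004,"z": -0.0057,"rx": 0,"ry": 0,"rz": 0},{"grip": 1,"x": 0,"y": 0.0043,"z": -0.0055,"rx": 0,"ry": 0,"rz": 0},{"grip": 1,"x": 0,"y": 0.0044,"z": -0.0054,"rx": 0,"ry": 0,"rz": 0},{"grip": 1,"x": 0,"y": 0.0047,"z": -0.0052,"rx": 0,"ry": 0,"rz": 0},{"grip": 1,"x": 0,"y": 0.0047,"z": -0.0051,"rx": 0,"ry": 0,"rz": 0},{"grip": 1,"x": 0,"y": 0,"z": 0,"rx": 0,"ry": 0,"rz": 0}]}}

```text
time_s: 18.48
position: [0.6319, -0.0407, 0.209]
tool_rot: [[0.1, 0.995, -0.001], [0.995, -0.1, -0.0], [-0.001, -0.001, -1.0]]
ft_force: [-11.8, -0.3, 5.2]
grip_width: 0.0082
```

Call:
{"api": "play_rows", "payload": {"commands": [{"grip": 1,"x": 0,"y": 0.005,"z": -0.0048,"rx": 0,"ry": 0,"rz": 0},{"grip": 1,"x": 0,"y": 0.0051,"z": -0.0048,"rx": 0,"ry": 0,"rz": 0},{"grip": 1,"x": 0,"y": 0.0053,"z": -0.0045,"rx": 0,"ry": 0,"rz": 0},{"grip": 1,"x": 0,"y": 0.0054,"z": -0.0044,"rx": 0,"ry": 0,"rz": 0},{"grip": 1,"x": 0,"y": 0,"z": 0,"rx": 0,"ry": 0,"rz": 0},{"grip": 1,"x": 0,"y": 0,"z": 0,"rx": 0,"ry": 0,"rz": 0},{"grip": 1,"x": 0,"y": 0,"z": 0,"rx": 0,"ry": 0,"rz": 0}]}}

```text
time_s: 19.35
position: [0.6525, -0.0428, 0.2282]
tool_rot: [[0.1, 0.995, -0.0], [0.995, -0.1, -0.001], [-0.001, 0.0, -1.0]]
ft_force: [-12.5, -0.8, 9.5]
grip_width: 0.0083
```

```bash
python3 - <<'E'
from h import *
np.set_printoptions(precision=4,suppress=True)
for n in ["scene","top"]:
    d=img(n);cv2.imwrite(f"pics/{n}11.png",d["color"])
    P=cloud(d); c=np.array([.6551,-.0434]); yaw=np.radians(-5.8)
    ex=np.array([np.cos(yaw),np.sin(yaw)]);ey=np.array([-ex[1],ex[0]])
    fx=(P[...,:2]-c)@ex; fy=(P[...,:2]-c)@ey
    # cover frame side strips (opaque) 
    for s in (1,-1):
        m=(abs(fy-s*114)<0) if 0 else (abs(fy-s*.115)<.01)&(fx>-.09)&(fx<.11)&(P[...,2]>.08)&(P[...,2]<.30)
        if m.sum()>20:
            a,b=fx[m],P[...,2][m]; 
            for _ in range(4):
                k=np.polyfit(a,b,1); r=abs(b-np.polyval(k,a)); g=r<max(.004,np.median(r)*2); a,b=a[g],b[g]
            print(n,s,len(a),"angle",np.degrees(np.arctan(-k[0])),"z at hinge",np.polyval(k,.12),r[g].std())
s=env.observe();print(s['position'],s['ft_force'],s['qvel'],s['grip_width'])
E
```

```text
scene 1 855 angle 39.48460141064616 z at hinge 0.0817285433181564 0.001057799026605093
scene -1 952 angle 39.527004559892255 z at hinge 0.08132418719838254 0.0010562979416271596
top 1 369 angle 39.5906855995615 z at hinge 0.08174889485684823 0.0007639755340362023
top -1 407 angle 39.49427889211794 z at hinge 0.08229306899158538 0.0007901934574309334
[ 0.6525 -0.0428  0.2282] [-12.0614   0.5186   9.2358] [ 0.0546  0.0104 -0.0122 -0.0468 -0.0816  0.0493] 0.00831317184640998
```

View pics/scene11.png

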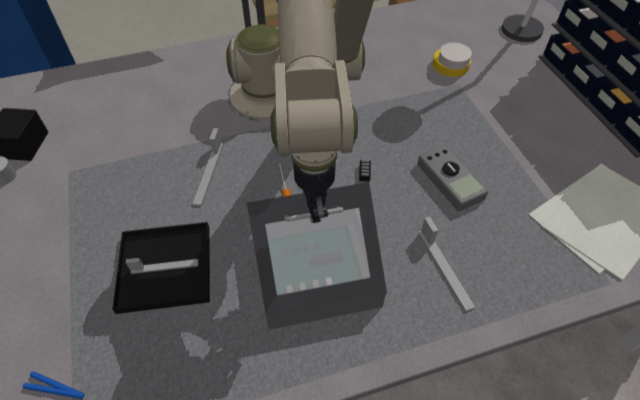

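The cover reads 39.5° from both cameras and both side strips. The bar lies in the tray (130–198, 265), and the meter, screwdriver and plug are where they were. Handing in.

```bash
python3 - <<'E'
from h import *
s=env.observe();print(s['time_s'],s['position'],s['grip_width']);print(order.close_job())
E
```

```text
19.45 [ 0.65250562 -0.04280203  0.22818404] 0.00831317184640998
the job is handed in; nothing more can be done
None
```

The job is handed in at 19.45 s of the 62 s limit. The locking bar lies in the tray and the robot is still holding the cover up. No verdict was reported.

- **Locking bar:** I gripped the bar by its block and drew it about 99 mm out to the fixture's right. I lowered it into the tray until the wrist force showed it touching the floor, then released it. The last scene picture shows it lying inside the tray walls with nothing touching it. My attempt to measure its position in the tray from depth failed because other pixels spoiled the fit, so this rests on the picture and the release pose.
- **Cover:** I raised it by its handle along the hinge arc. Both cameras read about 39.5° against the 36–44° allowed. The arm was at rest with the rod gripped, and the wrist force was about 15 N.
- **Bystanders:** The meter, screwdriver and plug look unmoved in the last scene picture. I did not measure them.
- **Refused call:** My first two move calls were refused because each row needs all seven keys. Nothing moved.

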